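# Swing the hold-down arm over the work and press it home

## Robot

A 7-joint arm with a two-finger parallel gripper is mounted at the origin on a cart in front of the work surface, level with it; the furniture and walls round the work are solid. World frame = base frame: x ahead of the robot, y to its left, z up, the work surface at z = 0. Lengths are in m, angles in rad, forces in N, time in s.
With the tool pointing down it reaches from about 0.4 to 0.85 m from the base axis. Payload 10.4 kg.
Tool frame: the origin (TCP) lies between the finger pads; the fingertips stand 19 mm ahead of it and the grasp point (between the pads) is the TCP (manip.tip_reach is the z of the fingertips in the tool frame, in m); z points along the fingers, y is the direction in which the jaws open and shut (so a half turn about z gives the same grasp; the last joint's range is limited). The gripper opens to 85 mm and grips with 20 to 120 N. Pads are 22 mm wide; open, the fingers measure 114 mm over their backs; the gripper's body (76 mm by 85 mm) begins 54 mm behind the grasp point. The pads swing forward as they close: fully open they stand 13 mm farther back than shut.
Start: joints at [-1.126, 0.332, -0.065, 1.46, 0.022, 1.35, -0.088], TCP at [0.282, 0.558, 0.228] pointing down, gripper open.
Joint ranges: [-2.6, 2.6], [-0.5, 2.12], [-1.47, 1.34], [0.16, 2.42], [-1.27, 4.41], [0.06, 2.06], [-2.6, 2.6]. Speed limits (rad/s): [2.22, 2.22, 2.79, 2.79, 3.14, 3.14, 3.14].

## Interface

Orientations are given as a unit quaternion [x, y, z, w].
In Python, from workcell import sensors, cams, manip gives the robot as it stands.
- The arm moves only by the shell command python3 -m jog 'ROWS' [FORCE]. ROWS is JSON, a list of rows, each a list of 3 entries, a list of its own where there are three numbers: the shift along the world's x, y, z in m, then the turn, a rotation vector about the world's x, y, z in rad, then the opening in per cent of the stroke, from 0 (shut) to 100 (fully open). In form: [[[dx, dy, dz], [wx, wy, wz], grip], ...]. A call has 1 to 5 rows; each row shifts and turns the pose as measured when the row begins; what a row does not reach is not made up. A row lasts 1/8 s, in which the tool goes at most 62.5 mm and 10.7 degrees, less where a joint would pass 70% of its speed; a pose out of reach is approached as far as the arm can. A call with a gripper value outside its range is refused whole. The fingers move at their own pace and stop on an object; FORCE is the grip in N (left out, the last holds). Time passes only in rows, so rows that do not move let the fingers close. It gives the time, the measured TCP pose, the force and the opening at its end, in the units of the state.
- sensors.get_obs(): the state, without advancing time (a new reading comes with each control period).
- cams.camera(name): name is "scene" or "top"; returns (picture, depth): 384x512x3 uint8, red, green, blue; 384x512 float32, m along the optical axis (not along the pixel's ray), 0 where there is no reading.
- cams.camera_model(name): a dict with "intrinsics" (3x3 intrinsics, pixels), "k1" (the pictures are not rectified: a ray, as slopes to the right and down, at radius r is drawn at 1 + k1 r^2 times it, then the intrinsics apply), "view" (4x4, takes a point from world to camera coordinates). Camera axes: x right, y down, z forward; pixel columns grow to the right and rows downward; lengths in m; the calibration is good to about 2 mm. A picture is of the moment at which its call begins. camera_model takes no time and is no camera call.
- manip.hand_in(): hands the job in, once; it reports no verdict.
The state is a dict: "clock": time; "joint_pos": joint angles; "joint_velocities": joint speeds; "tau": joint torques, N m; "position": TCP position; "ee_rot": TCP orientation; "ft_force": force on the tool from outside, world axes, zero at the start; "torque": the same for the moment, N m; "grip_width": opening from 0.0 (shut) to 1.0 (fully open).
Only numpy, scipy, OpenCV 4.12 (cv2) and the standard library are available. Lean on these libraries where they do the work, as an engineer would, in place of code of your own. Each camera call takes 0.05 s, during which the arm holds its last target.

## Task

Clamp the aluminium block that lies on the steel base plate: swing the hold-down arm round on its post until its pad is over the middle of the block, then press the black palm head down so that the pad bears firmly on the block, at about 15 N and never more than 40 N, and let go. Do not shift the block or disturb the other things on the bench; the pad stays resting on the block.

Things in the scene. Friction and masses are not known exactly. Their poses are not given: they have to be found in the camera images.
- holddown_base: steel base plate 270 x 220 x 12 mm (x from -225 to +45 mm, y +-110 mm), fixed to the bench; origin on the bench under the axis of its upright post; the work lies on its -x side. It stands in another place and at another yaw each time. The post and arm hub, radius 31 mm, are 120 mm high
- swing_hinge (a point): the arm's upright hinge axis, at the top of the hub, 120 mm above the bench
- swing_arm (a joint): angle of the grey arm about the post (rad): 0 = arm along the base plate's -x; grows anticlockwise seen from above (arm turned to the base's -y, the side on which it starts). Limits -0.6 and 1.4. Stiff hinge, 0.3 N m of friction: about 2 N at the head moves it and it stays where it is left. The beam is 30 mm wide, 86 to 108 mm above the bench
- press_stem (a joint): how far the stem is pressed down (m), 0 = fully up, 0.052 = end of its travel. The stem slides upright in the arm's end, with about 4 N of friction, its weight is balanced, and it stays where it is left
- head_top (a point): centre of the flat top of the black palm head at the arm's end, 170 mm from the hinge axis, 177 mm above the bench when fully up. The head is round, 100 mm across, 20 mm high; its upright rim, radius 50 mm, lies 4 to 12 mm below this point, and below that it narrows to the stem
- pad_face (a point): centre of the underside of the round pad (36 mm across) at the stem's foot, 108 mm straight below head_top
- pad_foot: the hard pad that bears on the block (it hardly yields: a few tenths of a millimetre make 10 N); origin at the centre of its underside
- block_center (a point): centre of the block (half-way up). Its top face is 10 mm above this
- plate_block: milled aluminium block 70 x 100 x 20 mm (x, y, z), about 0.36 kg, loose on a steel packing piece on the base plate; origin at the centre of its underside. Its top lies 40 to 52 mm above the bench, as the packing differs, and it lies on the arc of the pad to within about 7 mm
- grease_tin: bystander: green and white tin, 77 mm across, 56 mm high; origin at the centre of its underside
- spanner_17: bystander: steel spanner 219 x 43 x 10 mm; origin at the centre of its underside
- brush: bystander: brush 169 x 36 x 13 mm; origin at the centre of its underside

How it is judged:
By the outcome, as a careful person would: the job done as asked, in the order asked, and still so for the second after the job is handed in, with the robot touching nothing.
It also fails if it takes over 61 s, if anything falls off the work surface, if the arm or the gripper's body presses on something with over 40 N, if the wrist force passes 120 N, or if a joint passes its speed limit or range.

## Working session

There is one attempt and no reset: what is moved stays moved. The work goes in short steps, Python scripts to look and compute and a shell command to move; the robot and the scene stay as the last step left them, time stands still between calls to the robot, and variables do not carry over. Pictures are saved under pics/ and viewed, and the job is handed in when it is done.

```bash
ls; mkdir -p pics
python3 - <<'E'
from workcell import sensors,cams
import cv2,numpy as np
o=sensors.get_obs()
for k,v in o.items(): print(k,np.round(v,3))
for n in("scene","top"):
    p,d=cams.camera(n); cv2.imwrite(f"pics/{n}0.png",p[...,::-1]); np.savez(f"pics/{n}0.npz",p=p,d=d)
    m=cams.camera_model(n);print(n,m)
E
```

```text
pics
clock 0.0
joint_pos [-1.126  0.333 -0.065  1.461  0.022  1.35  -0.088]
joint_velocities [ 0.001 -0.001 -0.001  0.     0.001 -0.001 -0.001]
tau [ 1.0000e-03 -6.2544e+01  5.0000e-02 -3.9160e+01  1.6000e-02  1.0000e-02
  0.0000e+00]
position [0.282 0.558 0.227]
ee_rot [ 0.232  0.973 -0.001 -0.   ]
ft_force [-0.269  0.249  0.353]
torque [-0.03   0.013 -0.013]
grip_width 0.995
scene {'intrinsics': array([[457.36689781,   0.        , 253.15811379],
       [  0.        , 457.36689781, 191.31716216],
       [  0.        ,   0.        ,   1.        ]]), 'k1': -0.048925779292361825, 'view': array([[ 0.81209847, -0.58350845, -0.00373666, -0.46042489],
       [-0.23698026, -0.32395221, -0.91591229,  0.23529187],
       [ 0.53323207,  0.74469648, -0.40136108,  1.19637572],
       [ 0.        ,  0.        ,  0.        ,  1.        ]])}
top {'intrinsics': array([[366.40697126,   0.        , 251.07935057],
       [  0.        , 366.40697126, 194.00861941],
       [  0.        ,   0.        ,   1.        ]]), 'k1': -0.03955496458733451, 'view': array([[ 1.56364759e-02, -9.99817313e-01, -1.09927885e-02,
        -9.67961889e-04],
       [-9.93667097e-01, -1.43149363e-02, -1.11448563e-01,
         5.54859099e-01],
       [ 1.11270842e-01,  1.26658350e-02, -9.93709402e-01,
         1.13029819e+00],
       [ 0.00000000e+00,  0.00000000e+00,  0.00000000e+00,
         1.00000000e+00]])}
```

View pics/scene0.png

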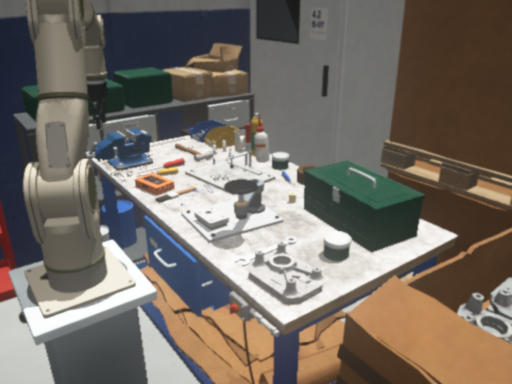

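View pics/top0.png

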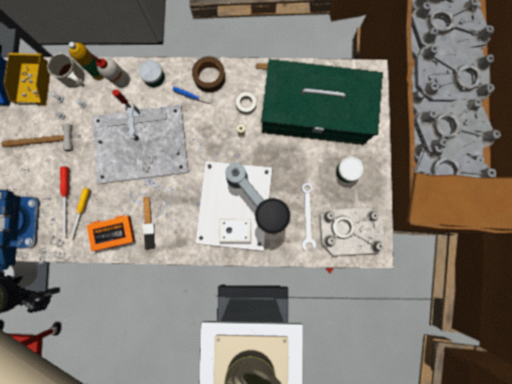

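The scene view shows the clamp mid-bench. In the top view the hub is at about (235,173), the black head at (273,216), and the block at (235,231). The spanner at (308,215) is to the right, the brush at (148,222) and the tin at (349,170). Next I measure them.

```bash
cat > h.py <<'E'
import numpy as np,cv2
from workcell import cams
def ray(n,uv):
    m=cams.camera_model(n);K=m["intrinsics"];V=m["view"]
    uv=np.atleast_2d(np.float64(uv))
    p=cv2.undistortPoints(uv[:,None],K,np.array([m["k1"],0,0,0]))[:,0]
    # cv2's model: distorted = r*(1+k1 r^2), same as here
    d=np.c_[p,np.ones(len(p))]@V[:3,:3]
    return -V[:3,:3].T@V[:3,3],d
def onz(n,uv,z):
    c,d=ray(n,uv);return c+d*((z-c[2])/d[:,2])[:,None]
def pts(n,depth):
    v,u=np.mgrid[0:384,0:512];c,d=ray(n,np.c_[u.ravel(),v.ravel()])
    return (c+d*depth.reshape(-1,1)).reshape(384,512,3)
def proj(n,X):
    m=cams.camera_model(n);V=m["view"]
    return cv2.projectPoints(np.float64(np.atleast_2d(X)),cv2.Rodrigues(V[:3,:3])[0],V[:3,3],m["intrinsics"],np.array([m["k1"],0,0,0]))[0][:,0]
def crop(n,p,box,s,name):
    a,b,c,d=box;cv2.imwrite(name,cv2.resize(p[b:d,a:c,::-1],None,fx=s,fy=s,interpolation=cv2.INTER_CUBIC))
E
python3 - <<'E'
from h import *
f=np.load("pics/top0.npz");p,d=f["p"],f["d"]
crop("top",p,(185,150,325,260),5,"pics/tc.png")
P=pts("top",d)
W=P[150:260,185:325];z=W[...,2]
b=p[150:260,185:325].max(2)
m=(b<60)&(z>.14);print("head",m.sum(),W[m].mean(0))
n,l,s,c=cv2.connectedComponentsWithStats(m.astype(np.uint8));print(s,c+[185,150])
i=1+s[1:,4].argmax();print("onz",onz("top",c[i]+[185,150],.177),"r",np.sqrt(s[i,4]/np.pi), s[i])
for x in range(200,275,5): print(x,np.round(P[160:252:6,x,2]*1000).astype(int))
f=np.load("pics/scene0.npz");crop("scene",f["p"],(175,165,295,245),6,"pics/sc.png")
E
```

```text
head 642 [ 0.47545067 -0.05757273  0.17962625]
[[    0     0   140   110 14758]
 [   71    49    33    34   628]
 [   86    53     1     1     1]
 [   82    56     1     1     1]
 [   86    56     1     1     1]
 [   89    59     2     1     2]
 [   78    64     1     1     1]
 [   80    64     1     1     1]
 [   76    66     1     2     2]
 [   78    66     1     1     1]
 [   82    67     1     1     1]
 [   79    68     2     1     2]
 [   82    69     1     1     1]] [[253.66587613 203.95033202]
 [273.82961783 217.22770701]
 [271.         203.        ]
 [267.         206.        ]
 [271.         206.        ]
 [274.5        209.        ]
 [263.         214.        ]
 [265.         214.        ]
 [261.         216.5       ]
 [263.         216.        ]
 [267.         217.        ]
 [264.5        218.        ]
 [267.         219.        ]]
onz [[ 0.47516775 -0.05801061  0.177     ]] r 14.138550439257221 [ 71  49  33  34 628]
200 [-3  1 -3  3 -1 -2  2 -2 14 13 12 17 13 17 -1  3]
205 [ 2 11 13 12 17 12 11 13 11 10 10 11 12 12  2  1]
210 [-3 22 12 10 12 15 10 12 11 13 13 15 12 16  8 -1]
215 [ 4 11 11 15 11 11 13 13 12 13 14 14 13 16 13 -3]
220 [ 3  9 14 10 11 11 11  9 14  9 39 43 39 41 13  5]
225 [   1   11   11   11 1185   14   13   14   10   11   42   40   41   41
   11    2]
230 [  3 110 113 107  23  12   8   8  14  16  43  27  20  41   7   2]
235 [  1 114 121 113  31  15  11  10  13  10  37  46  41  42  10   0]
240 [ -1 113 110 114 109  13  12   8  13  16  42  42  40  42   8   3]
245 [  1  14 108 105 107 107   8  13  11  10  40  42  40  40  10  -1]
250 [ -1  10  14  14 107 109 109  14  11   8  38  41  41  43  11  -2]
255 [  0  11  14  12  12 106 109 105  14 167  13  13  13  13  14   2]
260 [   1    3   12   14    9   10  104  107  169  174  173 1185   15   13
   20    3]
265 [  3  -1  14   6  13  12  12 172 173 176 175 175  17   6  -1  -5]
270 [  4   1  14  12   5   1   0 170 171 172 173 175 169   1  -4   0]
```

View pics/tc.png

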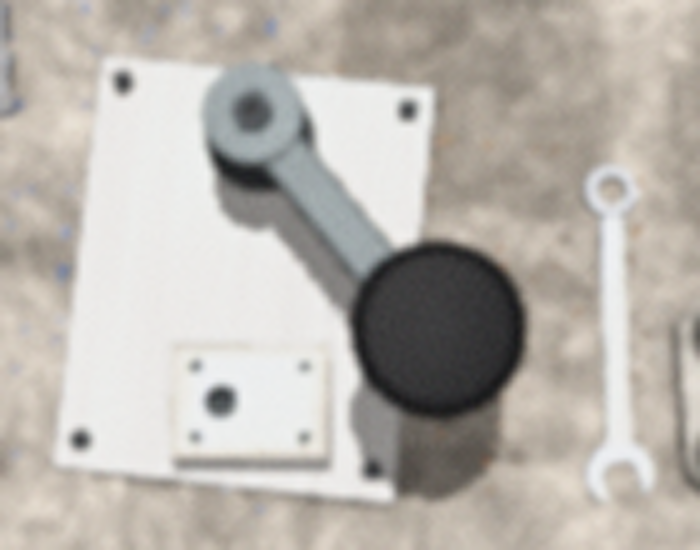

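View pics/sc.png

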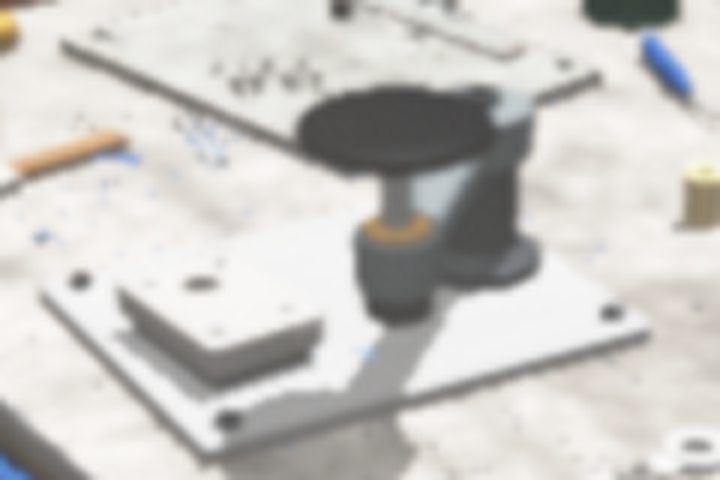

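Run:
```python
from h import *
f=np.load("pics/top0.npz");p,d=f["p"],f["d"];P=pts("top",d)
cp=lambda L:(np.float64(L)+.5)/5-.5+[185,150]
pl=onz("top",cp([(107,58),(433,88),(393,500),(57,465)]),.012);print("plate\n",pl.round(4),np.linalg.norm(np.roll(pl,-1,0)-pl,axis=1))
hub=onz("top",cp([(252,112)]),.120)[0];print("hub",hub)
m=np.zeros((384,512),np.uint8);z=P[...,2];m[210:250,210:256]=((z>.029)&(z<.06))[210:250,210:256]
m=cv2.medianBlur(m,3);n,l,s,c=cv2.connectedComponentsWithStats(m);i=1+s[1:,4].argmax();ys,xs=np.where(l==i)
zt=np.median(z[l==i]);print("block top z",zt,len(xs), "plate z",np.median(z[190:205,205:225]))
r=cv2.minAreaRect(np.c_[xs,ys].astype(np.float32));print(r);b=onz("top",cv2.boxPoints(r),zt);print(b.round(4),b.mean(0))
b=onz("top",cp([(178,345),(330,347),(326,460),(175,457)]),zt);print("blk manual\n",b.round(4),b.mean(0),np.linalg.norm(np.roll(b,-1,0)-b,axis=1));bc=b.mean(0)
h=onz("top",cp([(439,328)]),.173)[0];print("head",h,np.linalg.norm(h-hub))
m=((p.max(2)<70)&(z>.14)&(z<.2)).astype(np.uint8);m[:, :250]=0;m[:,300:]=0
cs=max(cv2.findContours(m,0,2)[0],key=cv2.contourArea);c=cv2.minEnclosingCircle(cs);e=cv2.fitEllipse(cv2.convexHull(cs));print(c,e,onz("top",e[0],.170))
# hub via plate frame
ey=(pl[0]-pl[1]+pl[3]-pl[2]);ex=(pl[0]-pl[3]+pl[1]-pl[2]);ex/=np.linalg.norm(ex);ey/=np.linalg.norm(ey)
yaw=np.arctan2(ex[1],ex[0]);print("yaw",yaw,np.arctan2(-ey[0],ey[1]));O=pl.mean(0)+ex*.09;print("hub from plate",O)
for H in(hub,O): 
  v=(bc-H)[:2];w=(h-H)[:2]
  for q in(v,w): print("r",np.linalg.norm(q),"ang",np.arctan2(q[1],q[0])-yaw-np.pi)
# scene check
sp=lambda L:(np.float64(L)+.5)/6-.5+[175,165]
print("scene plate c",onz("scene",sp([(42,295),(650,333),(207,460)]),.012).round(4))
print("scene block c",onz("scene",sp([(118,290),(213,350),(323,320)]),zt).round(4))
print("scene head",onz("scene",sp([(396,124)]),.173))
```

```text
plate
 [[ 0.6625  0.1563  0.012 ]
 [ 0.6455 -0.0564  0.012 ]
 [ 0.3802 -0.0336  0.012 ]
 [ 0.3987  0.1806  0.012 ]] [0.21336755 0.26624355 0.21495404 0.26489439]
hub [0.60942141 0.05463754 0.12      ]
block top z 0.041911678336519875 660 plate z 0.012140957595212387
((235.0, 229.5), (21.0, 32.0), 90.0)
[[0.4737 0.1061 0.0419]
 [0.4752 0.0063 0.0419]
 [0.4102 0.0052 0.0419]
 [0.4086 0.1045 0.0419]] [0.44194607 0.05551402 0.04191168]
blk manual
 [[0.475  0.1024 0.0419]
 [0.4752 0.0075 0.0419]
 [0.4053 0.0089 0.0419]
 [0.4056 0.1025 0.0419]] [0.44026021 0.05532086 0.04191168] [0.09487545 0.06996694 0.09367191 0.06941843]
head [ 0.48090054 -0.05421644  0.173     ] 0.1765667051706626
((284.3244934082031, 93.07952117919922), 35.13252639770508) ((283.7234191894531, 93.92879486083984), (56.823997497558594, 70.10994720458984), 1.1742862462997437) [[ 0.83087288 -0.08396196  0.17      ]]
yaw -0.08865479518405059 -0.0830424003754837
hub from plate [0.61136982 0.05377442 0.012     ]
r 0.1691625775584296 ang 0.08461538168274974
r 0.16842446786267037 ang -5.491795159806699
r 0.1711166016546585 ang 0.07961735223023592
r 0.16936427877916913 ang -5.50311952982235
scene plate c [[ 0.395   0.1715  0.012 ]
 [ 0.6399 -0.0642  0.012 ]
 [ 0.3756 -0.0415  0.012 ]]
scene block c [[0.4044 0.0978 0.0419]
 [0.41   0.0082 0.0419]
 [0.474  0.0034 0.0419]]
scene head [[ 0.47996639 -0.05908906  0.173     ]]
```

Estimates from the two views agree to within about 5 mm:

| Item | Value |
|---|---|
| Hinge axis | (0.610, 0.054) |
| Base yaw | -0.085 rad |
| Head | (0.480, -0.056), 169 mm from the hinge (170 given) |
| Arm angle | about 0.79 rad |
| Block centre | (0.440, 0.055), top at about 42 mm |

I'll close the fingers and pass over the head to its -y side.

```bash
python3 -m jog '[[[0,-0.03,0.03],[0,0,0.17],0],[[0.02,-0.05,0.01],[0,0,0.17],0],[[0.02,-0.05,0],[0,0,0.17],0],[[0.02,-0.05,0],[0,0,0.17],0],[[0.02,-0.05,0],[0,0,0.14],0]]' 40
python3 -m jog '[[[0.02,-0.055,0],[0,0,0],0],[[0.02,-0.055,0],[0,0,0],0],[[0.02,-0.055,0],[0,0,0],0],[[0.02,-0.055,0],[0,0,0],0],[[0.02,-0.055,0],[0,0,0],0]]'
```

```text
clock: 0.72
position: [0.3599, 0.3231, 0.2649]
ee_rot: [-0.191, 0.982, -0.003, -0.0]
ft_force: [0.4, 0.1, -0.6]
grip_width: 0.004
clock: 1.35
position: [0.461, 0.0382, 0.2643]
ee_rot: [-0.193, 0.981, -0.002, -0.0]
ft_force: [0.7, 0.5, 0.2]
grip_width: 0.001
```

```bash
python3 -m jog '[[[0.025,-0.055,0],[0,0,0],0],[[0.025,-0.055,0],[0,0,0],0],[[0.025,-0.055,0],[0,0,0],0],[[0,0,0],[0,0,0],0]]'
python3 - <<'E'
from workcell import sensors
print(sensors.get_obs()["position"])
E
```

```text
clock: 1.85
position: [0.5368, -0.1372, 0.2636]
ee_rot: [-0.19, 0.982, -0.003, -0.001]
ft_force: [-0.9, 0.3, -0.5]
grip_width: 0.002
[ 0.53675833 -0.13716463  0.26363318]
```

```bash
python3 -m jog '[[[0,0,-0.05],[0,0,0],0],[[0,0,-0.05],[0,0,0],0],[[0,0,-0.005],[0,0,0],0],[[0,0,0],[0,0,0],0]]'
python3 - <<'E'
from h import *
for n,b in(("top",(185,140,325,260)),("scene",(175,120,315,245))):
    p,d=cams.camera(n);crop(n,p,b,4,f"pics/{n}1.png")
E
```

```text
clock: 2.35
position: [0.537, -0.1356, 0.1575]
ee_rot: [-0.19, 0.982, -0.003, -0.0]
ft_force: [-0.2, 0.0, 1.4]
grip_width: 0.002
```

View pics/top1.png

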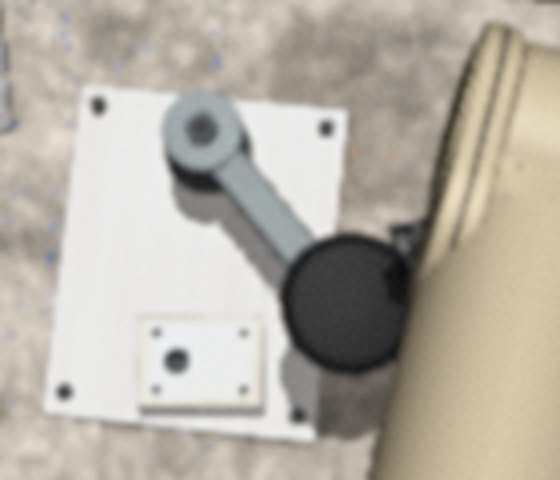

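View pics/scene1.png

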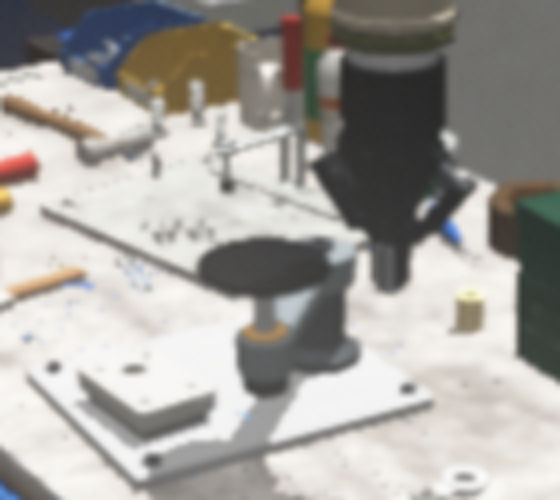

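The fingers stand clear on the head's -y side and the arm is untouched; in the top crop the head is at about (347,302). I push in small rows along the tangent.

```bash
python3 -m jog '[[[-0.007,0.012,0],[0,0,0],0],[[-0.006,0.010,0],[0,0,0],0],[[0,0,0],[0,0,0],0]]'
python3 -m jog '[[[-0.005,0.006,0],[0,0,0],0],[[-0.005,0.006,0],[0,0,0],0],[[0,0,0],[0,0,0],0]]'
python3 -m jog '[[[-0.005,0.006,0],[0,0,0],0],[[-0.005,0.006,0],[0,0,0],0],[[0,0,0],[0,0,0],0]]'
```

```text
clock: 2.82
position: [0.5249, -0.1116, 0.161]
ee_rot: [-0.191, 0.982, -0.003, 0.003]
ft_force: [0.2, 0.1, 0.3]
grip_width: 0.004
clock: 3.2
position: [0.5144, -0.0991, 0.1615]
ee_rot: [-0.191, 0.982, -0.003, 0.003]
ft_force: [0.3, -0.5, 0.7]
grip_width: -0.002
clock: 3.58
position: [0.5032, -0.0879, 0.1615]
ee_rot: [-0.19, 0.982, -0.004, 0.003]
ft_force: [0.6, 0.1, 0.5]
grip_width: -0.005
```

Run:
```python
from h import *
for n,b in(("top",(185,140,325,260)),("scene",(175,120,315,245))):
    p,d=cams.camera(n);crop(n,p,b,4,f"pics/{n}2.png")
```

```text
(no output)
```

View pics/top2.png

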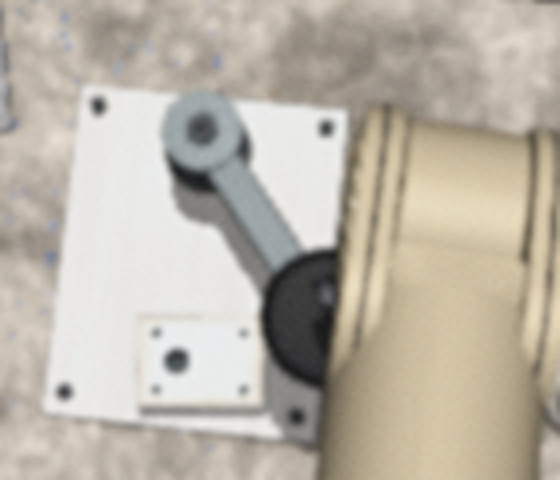

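View pics/scene2.png

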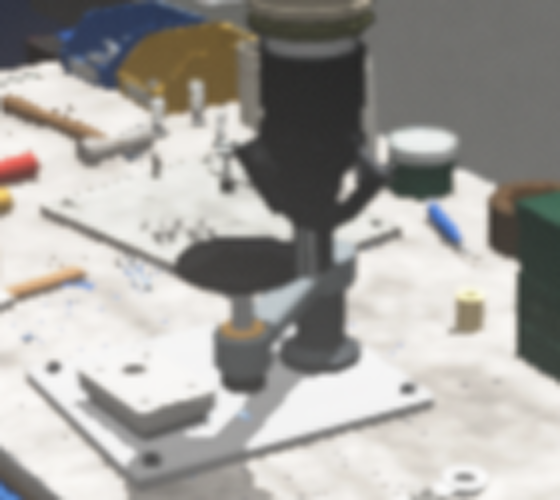

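The head is moving: its left edge in the top crop went from 283 to 263. The block's crop corners are unchanged. I follow the arc.

```bash
python3 -m jog '[[[-0.010,0.009,0],[0,0,0],0],[[-0.010,0.009,0],[0,0,0],0],[[0,0,0],[0,0,0],0]]'
python3 -m jog '[[[-0.009,0.010,0],[0,0,0],0],[[-0.009,0.011,0],[0,0,0],0],[[0,0,0],[0,0,0],0]]'
python3 -m jog '[[[-0.007,0.012,0],[0,0,0],0],[[0,0,0],[0,0,0],0]]'
python3 - <<'E'
from h import *
for n,b in(("top",(185,140,325,260)),("scene",(175,120,315,245))):
    p,d=cams.camera(n);crop(n,p,b,4,f"pics/{n}3.png")
E
```

```text
clock: 4.05
position: [0.4827, -0.068, 0.1616]
ee_rot: [-0.19, 0.982, -0.004, 0.003]
ft_force: [0.2, -0.3, -0.1]
grip_width: -0.002
clock: 4.42
position: [0.4635, -0.0452, 0.1616]
ee_rot: [-0.191, 0.982, -0.004, 0.004]
ft_force: [0.1, -0.8, 1.2]
grip_width: 0.0
clock: 4.68
position: [0.456, -0.0324, 0.1616]
ee_rot: [-0.191, 0.982, -0.004, 0.004]
ft_force: [-0.5, -0.2, -0.6]
grip_width: 0.001
```

View pics/top3.png

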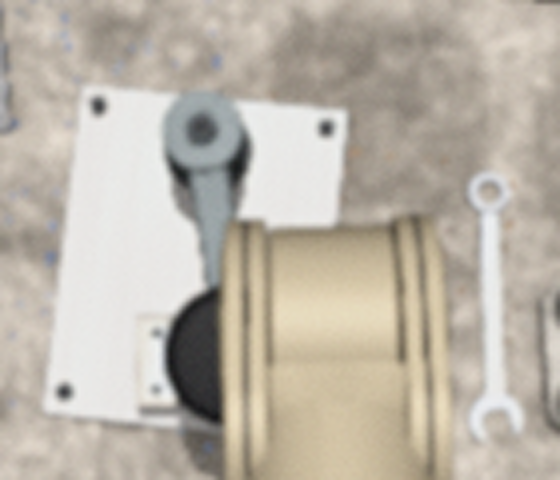

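View pics/scene3.png

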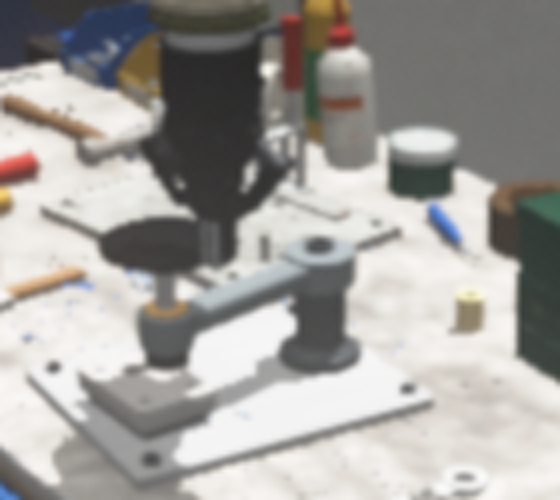

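Run:
```python
from h import *
c=onz("top",[[185+231.5/4-.4,140+87.6]],.17)[0];print(c, np.linalg.norm(c[:2]-[.61,.054]))
# beam edges at crop row 260:
```

```text
[0.44558863 0.02789266 0.17      ] 0.16647129419580206
```

```bash
python3 -m jog '[[[-0.005,0.009,0],[0,0,0],0],[[-0.005,0.009,0],[0,0,0],0],[[0,0,0],[0,0,0],0]]'
python3 -m jog '[[[0.02,-0.05,0],[0,0,0],0],[[0.02,-0.06,0.0],[0,0,0],0],[[0.02,-0.06,0.0],[0,0,0],0],[[0,0,0],[0,0,0],0]]'
python3 - <<'E'
from h import *
for n,b in(("top",(185,140,325,260)),("scene",(155,140,295,245))):
    p,d=cams.camera(n);crop(n,p,b,5,f"pics/{n}4.png");np.savez(f"pics/{n}4.npz",p=p,d=d)
E
```

```text
clock: 5.15
position: [0.446, -0.0147, 0.1617]
ee_rot: [-0.19, 0.982, -0.004, 0.004]
ft_force: [-0.5, 0.3, -0.1]
grip_width: -0.0
clock: 5.65
position: [0.5065, -0.187, 0.1618]
ee_rot: [-0.193, 0.981, -0.004, 0.004]
ft_force: [-0.3, 1.1, -0.2]
grip_width: 0.0
```

View pics/top4.png

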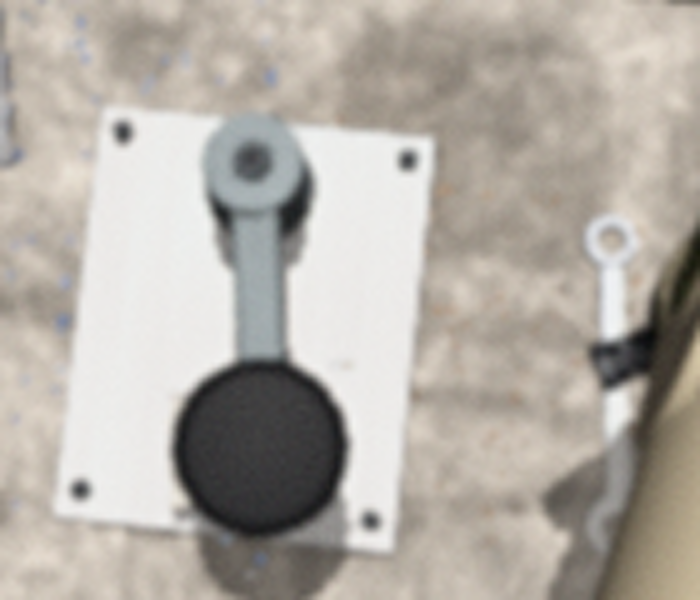

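View pics/scene4.png

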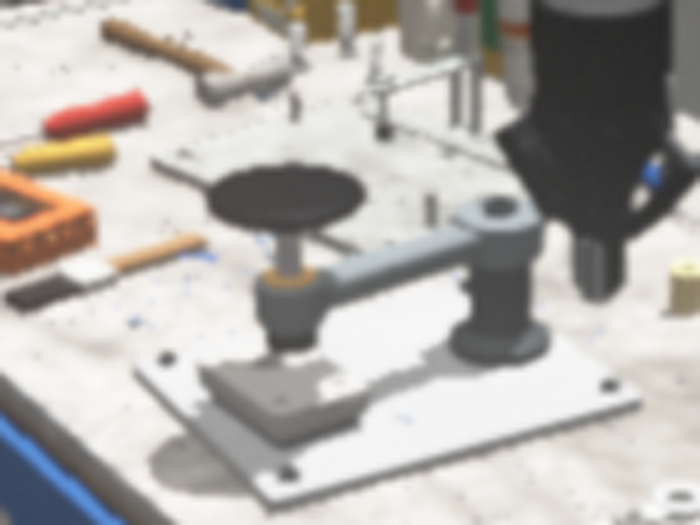

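Run:
```python
from h import *
t=lambda L:(np.float64(L)+.5)/5-.5
print("top head",onz("top",t([(260.5,446.5)])+[185,140],.171))
print("top hub",onz("top",t([(252,161)])+[185,140],.12))
s=[155,140]
print("scene head",onz("scene",t([(286.5,196)])+s,.170), "hub",onz("scene",t([(499,207)])+s,.12))
print("scene blk",onz("scene",t([(200,362),(283,420),(367,392)])+s,.042).round(4))
for n in("top","scene"):
    f=np.load(f"pics/{n}4.npz");p,d=f["p"],f["d"];P=pts(n,d)
    m=(p.max(2)<85)&(abs(P[...,2]-.172)<.025)&(abs(P[...,0]-.44)<.08)&(abs(P[...,1]-.05)<.08)
    cs=max(cv2.findContours(m.astype(np.uint8),0,1)[0],key=cv2.contourArea);e=cv2.fitEllipse(cv2.convexHull(cs));print(n,e,onz(n,e[0],.171))
```

```text
top head [[0.44174687 0.04372411 0.171     ]]
top hub [[0.61001862 0.05464993 0.12      ]]
scene head [[0.44179928 0.04028036 0.17      ]] hub [[0.60701826 0.04797116 0.12      ]]
scene blk [[0.4085 0.1028 0.042 ]
 [0.4104 0.0021 0.042 ]
 [0.4725 0.0035 0.042 ]]
top ((236.62403869628906, 229.1927947998047), (33.52235412597656, 34.94091796875), 176.19625854492188) [[0.44093923 0.04391783 0.171     ]]
scene ((211.5687255859375, 179.12274169921875), (11.835139274597168, 29.190256118774414), 87.5922622680664) [[0.43839947 0.0364886  0.171     ]]
```

Both views put the head about 11.5 mm short of the block's middle in y (0.0437 against 0.0553 in the top view). I go back and push that much further, to TCP y of about -0.003.

```bash
python3 -m jog '[[[-0.022,0.055,0],[0,0,0],0],[[-0.022,0.055,0],[0,0,0],0],[[-0.019,0.035,0],[0,0,0],0],[[0,0,0],[0,0,0],0]]'
```

```text
clock: 6.25
position: [0.4394, -0.0281, 0.1612]
ee_rot: [-0.199, 0.98, -0.002, 0.004]
ft_force: [0.1, -0.2, 0.0]
grip_width: -0.0
```

```bash
python3 -m jog '[[[0,0.010,0],[0,0,0],0],[[0,0.008,0],[0,0,0],0],[[0,0,0],[0,0,0],0]]'; python3 -m jog '[[[0,0.006,0],[0,0,0],0],[[0,0,0],[0,0,0],0]]'
```

```text
clock: 6.62
position: [0.4395, -0.0089, 0.1615]
ee_rot: [-0.2, 0.98, -0.003, 0.004]
ft_force: [-0.7, -0.6, -0.7]
grip_width: 0.002
clock: 6.88
position: [0.4397, -0.0034, 0.1613]
ee_rot: [-0.199, 0.98, -0.003, 0.004]
ft_force: [-0.3, 0.8, 0.2]
grip_width: -0.004
```

Back off and check the position.

```bash
python3 -m jog '[[[0.02,-0.05,0],[0,0,0],0],[[0.02,-0.06,0.0],[0,0,0],0],[[0.02,-0.06,0.0],[0,0,0],0],[[0,0,0],[0,0,0],0]]'
python3 - <<'E'
from h import *
for n,b in(("top",(185,140,325,260)),("scene",(155,140,295,245))):
    p,d=cams.camera(n);crop(n,p,b,5,f"pics/{n}5.png");np.savez(f"pics/{n}5.npz",p=p,d=d);P=pts(n,d)
    m=(p.max(2)<85)&(abs(P[...,2]-.172)<.025)&(abs(P[...,0]-.44)<.08)&(abs(P[...,1]-.05)<.08)
    cs=max(cv2.findContours(m.astype(np.uint8),0,1)[0],key=cv2.contourArea);e=cv2.fitEllipse(cv2.convexHull(cs));print(n,e,onz(n,e[0],.171))
E
```

```text
clock: 7.38
position: [0.5012, -0.1768, 0.1617]
ee_rot: [-0.201, 0.98, -0.004, 0.005]
ft_force: [-0.2, 0.8, -1.1]
grip_width: -0.005
top ((232.30694580078125, 229.32786560058594), (33.871395111083984, 34.76599884033203), 179.3223114013672) [[0.44037985 0.0558232  0.171     ]]
scene ((209.59396362304688, 177.90447998046875), (11.891735076904297, 28.592458724975586), 87.54080200195312) [[0.43862303 0.04858055 0.171     ]]
```

View pics/top5.png

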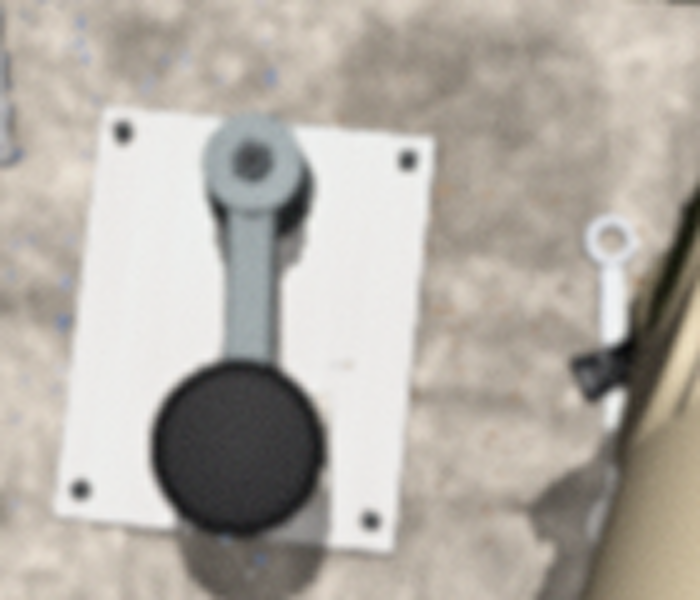

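View pics/scene5.png

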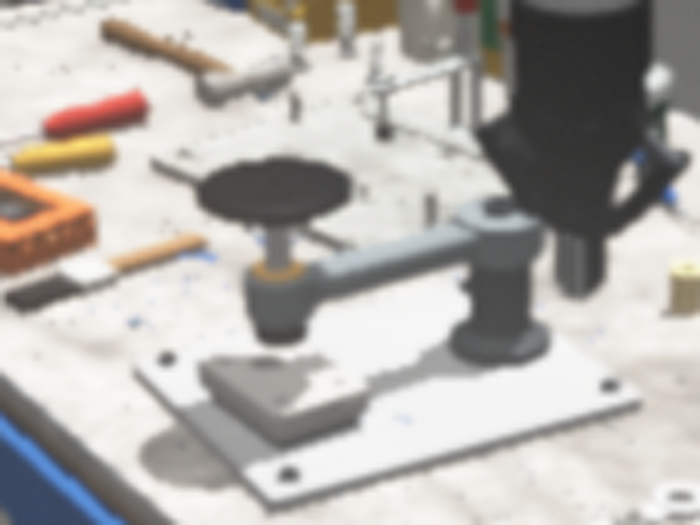

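The head (0.4404, 0.0558) is now over the block's middle (0.440, 0.055) in the top view. Shaded block corners in the scene crop stay at (200,362), (283,440) and (367,392), so it hasn't moved. Next: rise, go above the head, then press.

```bash
python3 -m jog '[[[0,0,0.055],[0,0,0],0],[[-0.015,0.055,0.01],[0,0,0],0],[[-0.015,0.055,0],[0,0,0],0],[[-0.015,0.055,0],[0,0,0],0],[[-0.015,0.055,0],[0,0,0],0]]';python3 -m jog '[[[0,0,0],[0,0,0],0]]'
```

```text
clock: 8.1
position: [0.4374, 0.057, 0.2289]
ee_rot: [-0.204, 0.979, -0.001, 0.006]
ft_force: [1.6, 1.1, 0.4]
grip_width: 0.001
clock: 8.22
position: [0.4355, 0.0624, 0.2291]
ee_rot: [-0.209, 0.978, -0.001, 0.007]
ft_force: [-0.0, 0.1, 0.2]
grip_width: 0.003
```

```bash
python3 -m jog '[[[0.004,-0.006,-0.01],[0,0,0],0],[[0,0,-0.01],[0,0,0],0],[[0,0,0],[0,0,0],0]]';python3 -m jog '[[[0,0,-0.004],[0,0,0],0],[[0,0,0],[0,0,0],0]]'
```

```text
clock: 8.6
position: [0.4392, 0.0554, 0.2074]
ee_rot: [-0.209, 0.978, -0.001, 0.006]
ft_force: [-0.4, 1.1, 0.3]
grip_width: -0.006
clock: 8.85
position: [0.4393, 0.0544, 0.2029]
ee_rot: [-0.208, 0.978, -0.001, 0.006]
ft_force: [0.1, 0.1, -0.0]
grip_width: 0.001
```

Now touch the head (expected at TCP z of about 0.196) and slide the stem.

```bash
for i in 1; do python3 -m jog '[[[0,0,-0.004],[0,0,0],0]]'; python3 -m jog '[[[0,0,-0.004],[0,0,0],0]]'; python3 -m jog '[[[0,0,-0.004],[0,0,0],0]]'; python3 -m jog '[[[0,0,-0.004],[0,0,0],0]]'; done
```

```text
clock: 8.98
position: [0.4396, 0.0543, 0.1991]
ee_rot: [-0.208, 0.978, -0.001, 0.007]
ft_force: [0.1, -0.3, -0.2]
grip_width: 0.002
clock: 9.1
position: [0.4397, 0.0543, 0.1949]
ee_rot: [-0.208, 0.978, -0.001, 0.007]
ft_force: [-0.3, 0.2, 0.9]
grip_width: -0.001
clock: 9.22
position: [0.4397, 0.0543, 0.1906]
ee_rot: [-0.208, 0.978, -0.001, 0.007]
ft_force: [-0.9, -0.6, -0.2]
grip_width: -0.008
clock: 9.35
position: [0.4397, 0.0544, 0.1863]
ee_rot: [-0.208, 0.978, -0.001, 0.007]
ft_force: [-0.5, -0.2, -0.1]
grip_width: -0.001
```

Run:
```python
from h import *
from workcell import manip
print(manip.tip_reach)
p,d=cams.camera("scene");crop("scene",p,(155,120,295,245),5,"pics/s6.png")
```

```text
0.019
```

View pics/s6.png

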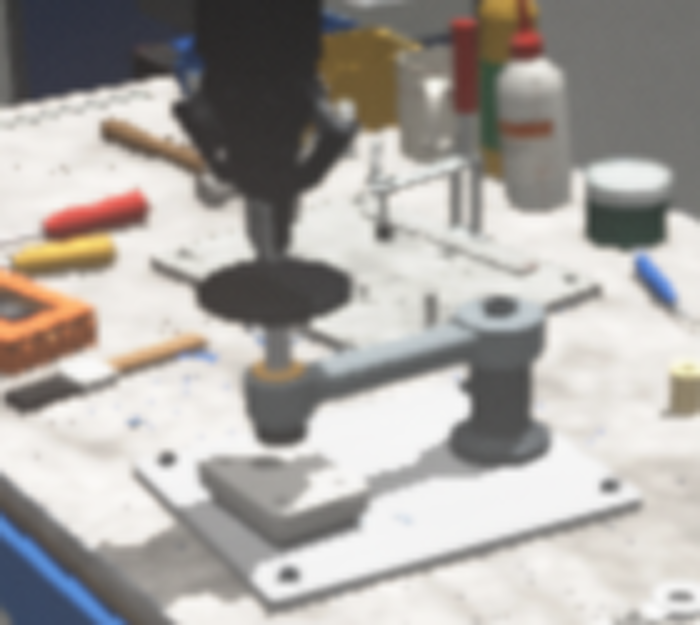

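The head hasn't dropped yet in the picture (rim rows 257 to 325, as before), and the dark tips can't be told from the black head. I continue in small steps.

```bash
python3 -m jog '[[[0,0,-0.003],[0,0,0],0]]'; python3 -m jog '[[[0,0,-0.003],[0,0,0],0]]'; python3 -m jog '[[[0,0,-0.003],[0,0,0],0]]'
python3 - <<'E'
from h import *
p,d=cams.camera("scene");p=np.clip(p.astype(int)*3,0,255).astype(np.uint8);crop("scene",p,(155,120,295,245),5,"pics/s7.png")
E
```

```text
clock: 9.52
position: [0.4395, 0.0544, 0.1827]
ee_rot: [-0.208, 0.978, -0.001, 0.006]
ft_force: [0.2, -0.3, 0.4]
grip_width: -0.004
clock: 9.65
position: [0.4395, 0.0544, 0.1795]
ee_rot: [-0.208, 0.978, -0.001, 0.006]
ft_force: [0.9, -0.4, 0.7]
grip_width: 0.002
clock: 9.78
position: [0.4395, 0.0544, 0.1763]
ee_rot: [-0.208, 0.978, -0.001, 0.006]
ft_force: [-0.9, 0.3, -0.4]
grip_width: 0.0
```

View pics/s7.png

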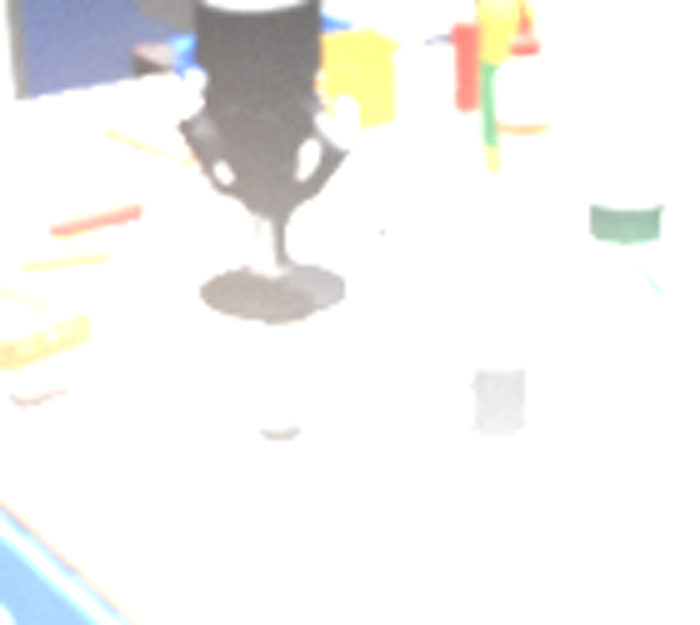

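The head still hasn't moved; the tips show at about (275,272), still above its centre at (275,291). I continue in fine steps.

```bash
for i in 1; do python3 -m jog '[[[0,0,-0.003],[0,0,0],0]]'; python3 -m jog '[[[0,0,-0.003],[0,0,0],0]]'; python3 -m jog '[[[0,0,-0.003],[0,0,0],0]]'; done | grep -E "position|force"
python3 - <<'E'
from h import *
p,d=cams.camera("scene");p=np.clip(p.astype(int)*2,0,255).astype(np.uint8);crop("scene",p,(155,120,295,245),5,"pics/s8.png")
E
```

```text
position: [0.4394, 0.0544, 0.1729]
ft_force: [-0.8, -0.0, 0.5]
position: [0.4394, 0.0544, 0.1698]
ft_force: [-1.2, -1.0, 4.0]
position: [0.4394, 0.0544, 0.1668]
ft_force: [-2.1, -1.1, 3.3]
```

View pics/s8.png

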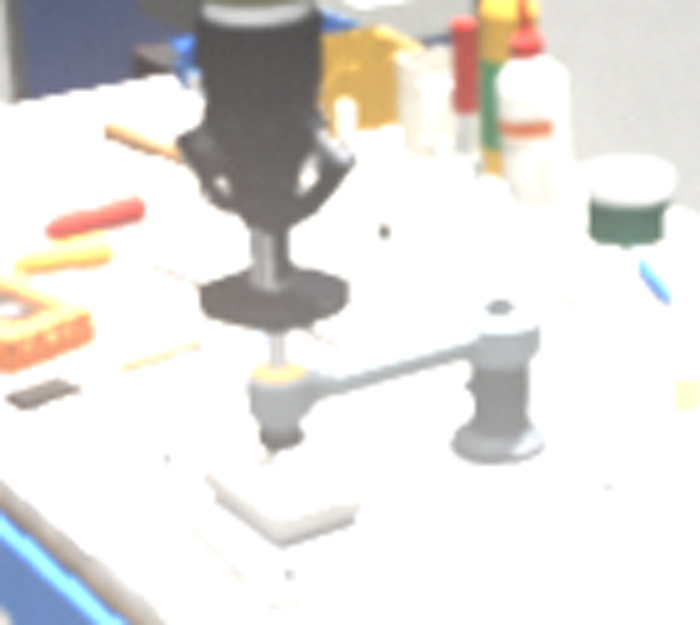

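Run:
```python
from h import *
for z in(.148,.160,.167,.177,.22): print(z,(proj("scene",[.4394,.0544,z])-[155,120]+.5)*5-.5)
from workcell import sensors
o=sensors.get_obs();print({k:np.round(o[k],3) for k in("position","ee_rot","joint_pos","ft_force")})
P=pts("scene",cams.camera("scene")[1])
p,d=cams.camera("top");crop("top",p,(185,140,325,260),5,"pics/t8.png");P2=pts("top",d)
m=(np.hypot(P[...,0]-.44,P[...,1]-.055)<.045)&(p.max(2)>=0);
for nm,Q in(("s",P),("t",P2)):
    m=(np.hypot(Q[...,0]-.44,Q[...,1]-.055)<.048)&(Q[...,2]>.12)&(Q[...,2]<.19);print(nm,m.sum(),np.percentile(Q[m][:,2],[10,50,90]))
```

```text
0.148 [[272.78494486 322.94174412]]
0.16 [[271.96305001 304.96478673]]
0.167 [[271.48164661 294.42176657]]
0.177 [[270.79140941 279.28770473]]
0.22 [[267.78945429 213.22577432]]
{'position': array([0.439, 0.054, 0.166]), 'ee_rot': array([-0.208,  0.978, -0.001,  0.006]), 'joint_pos': array([-0.635, -0.057,  0.399,  2.027,  0.027,  1.155,  1.743]), 'ft_force': array([-1.288, -0.842,  2.844])}
s 372 [0.14272037 0.17002256 0.17509561]
t 1 [0.16830646 0.16830646 0.16830646]
```

View pics/t8.png

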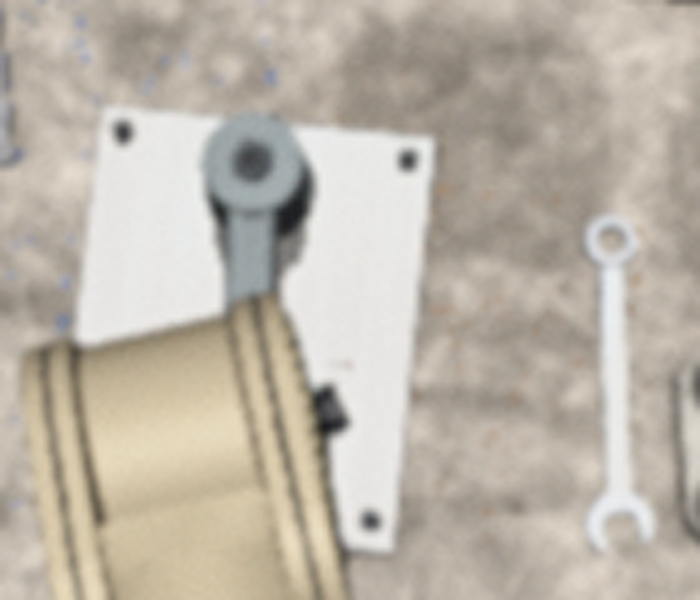

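The tips meet the head at TCP z of about 0.171. The picture agrees, with tips at about z 0.172, so the effective reach differs from the 19 mm nominal. The force is about 4 N, which is the stem friction, so the stem is sliding. The pad should reach the block at TCP z of about 0.144, so I step down and get finer near there.

```bash
(python3 -m jog '[[[0,0,-0.003],[0,0,0],0]]'; python3 -m jog '[[[0,0,-0.003],[0,0,0],0]]'; python3 -m jog '[[[0,0,-0.003],[0,0,0],0]]';python3 -m jog '[[[0,0,-0.003],[0,0,0],0]]') | grep -E "position|force"
python3 - <<'E'
from h import *
p,d=cams.camera("scene");crop("scene",p,(155,120,295,245),5,"pics/s9.png")
E
```

```text
position: [0.4395, 0.0544, 0.1638]
ft_force: [-1.1, -0.1, 4.7]
position: [0.4395, 0.0544, 0.1607]
ft_force: [-2.2, 0.0, 3.8]
position: [0.4395, 0.0544, 0.1576]
ft_force: [-2.0, -0.5, 4.2]
position: [0.4395, 0.0544, 0.1544]
ft_force: [-2.5, -0.3, 4.2]
```

View pics/s9.png

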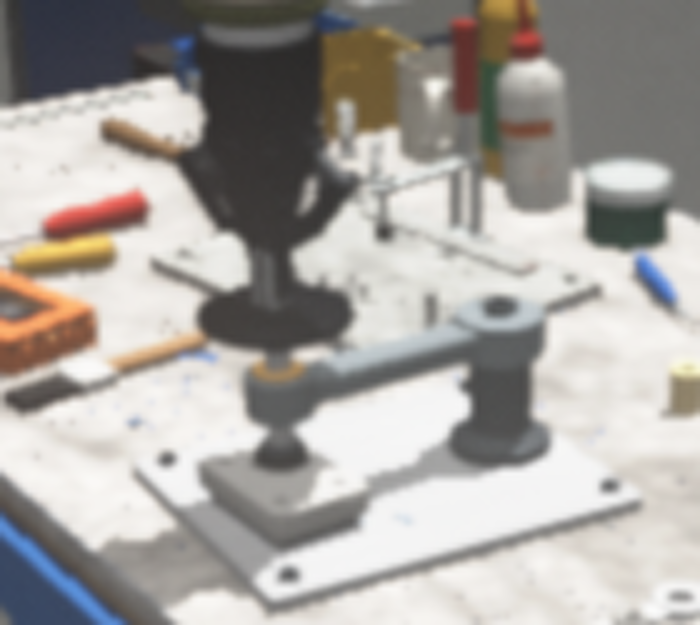

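The stem slides and the pad is partway down at (281,450). The block hasn't moved.

```bash
(python3 -m jog '[[[0,0,-0.002],[0,0,0],0]]'; python3 -m jog '[[[0,0,-0.002],[0,0,0],0]]'; python3 -m jog '[[[0,0,-0.001],[0,0,0],0]]') | grep -E "position|force"
```

```text
position: [0.4395, 0.0544, 0.1519]
ft_force: [-0.9, -0.7, 3.6]
position: [0.4395, 0.0544, 0.1499]
ft_force: [-1.3, -0.7, 4.2]
position: [0.4395, 0.0544, 0.1487]
ft_force: [-1.2, -0.4, 3.3]
```

```bash
(python3 -m jog '[[[0,0,-0.001],[0,0,0],0]]'; python3 -m jog '[[[0,0,-0.001],[0,0,0],0]]') | grep -E "position|force"
```

```text
position: [0.4395, 0.0544, 0.1477]
ft_force: [-1.4, 0.6, 3.9]
position: [0.4395, 0.0544, 0.1466]
ft_force: [-1.7, 0.0, 4.0]
```

```bash
(python3 -m jog '[[[0,0,-0.001],[0,0,0],0]]') | grep -E "position|force"
```

```text
position: [0.4396, 0.0544, 0.1464]
ft_force: [-9.5, -3.0, 22.5]
```

```bash
(python3 -m jog '[[[0,0,-0.0007],[0,0,0],0]]') | grep -E "position|force"
```

```text
position: [0.4396, 0.0544, 0.1464]
ft_force: [-6.4, -1.6, 15.2]
```

```bash
(python3 -m jog '[[[0,0,-0.0005],[0,0,0],0]]') | grep -E "position|force"
```

```text
position: [0.4396, 0.0544, 0.1465]
ft_force: [-4.8, -0.3, 9.8]
```

Firm contact. The first press peaked at 22.5 N on the tool, so about 18 N on the pad after stem friction. I hold about 19 N (about 15 N on the pad) for a few rows.

```bash
(python3 -m jog '[[[0,0,-0.0009],[0,0,0],0]]';python3 -m jog '[[[0,0,-0.0009],[0,0,0],0],[[0,0,-0.0009],[0,0,0],0]]') | grep -E "position|force"
```

```text
position: [0.4396, 0.0544, 0.1464]
ft_force: [-7.6, -3.0, 18.3]
position: [0.4396, 0.0544, 0.1464]
ft_force: [-7.5, -2.2, 16.0]
```

Release by lifting straight up, then look.

```bash
python3 -m jog '[[[0,0,0.002],[0,0,0],0],[[0,0,0.004],[0,0,0],0],[[0,0,0.02],[0,0,0],0],[[0,0,0.04],[0,0,0],0],[[0,0,0.05],[0,0,0],0]]'; python3 -m jog '[[[0.02,-0.055,0],[0,0,0],0],[[0.02,-0.055,0],[0,0,0],0],[[0.02,-0.055,0],[0,0,0],0],[[0.02,-0.055,0],[0,0,0],0],[[0,0,0],[0,0,0],0]]'
python3 - <<'E'
from h import *
for n,b in(("top",(185,140,325,260)),("scene",(155,140,295,245))):
    p,d=cams.camera(n);crop(n,p,b,5,f"pics/{n}10.png");P=pts(n,d)
    m=(p.max(2)<85)&(abs(P[...,2]-.15)<.03)&(abs(P[...,0]-.44)<.08)&(abs(P[...,1]-.05)<.08)
    cs=max(cv2.findContours(m.astype(np.uint8),0,1)[0],key=cv2.contourArea);e=cv2.fitEllipse(cv2.convexHull(cs));print(n,e,onz(n,e[0],.145),np.median(P[m][:,2]))
E
```

```text
clock: 12.9
position: [0.4371, 0.0537, 0.2617]
ee_rot: [-0.208, 0.978, -0.001, 0.003]
ft_force: [1.2, 0.0, -0.1]
grip_width: 0.002
clock: 13.52
position: [0.5204, -0.1722, 0.266]
ee_rot: [-0.21, 0.978, -0.002, 0.007]
ft_force: [-0.2, -0.1, -0.6]
grip_width: -0.004
top ((232.87704467773438, 229.41802978515625), (32.992427825927734, 33.92353439331055), 175.77566528320312) [[0.44053059 0.05582374 0.145     ]] 0.14963665400384285
scene ((209.85499572753906, 185.35287475585938), (12.076753616333008, 28.569860458374023), 87.97481536865234) [[0.43994325 0.05135088 0.145     ]] 0.15033072000755598
```

View pics/top10.png

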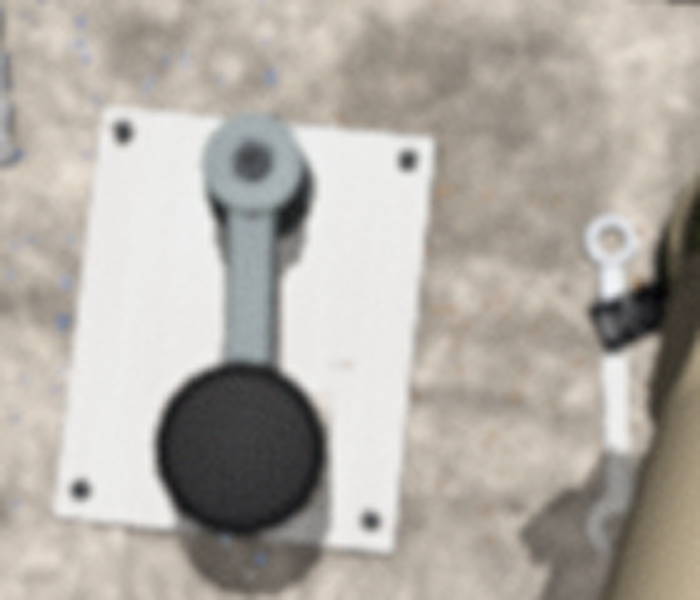

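View pics/scene10.png

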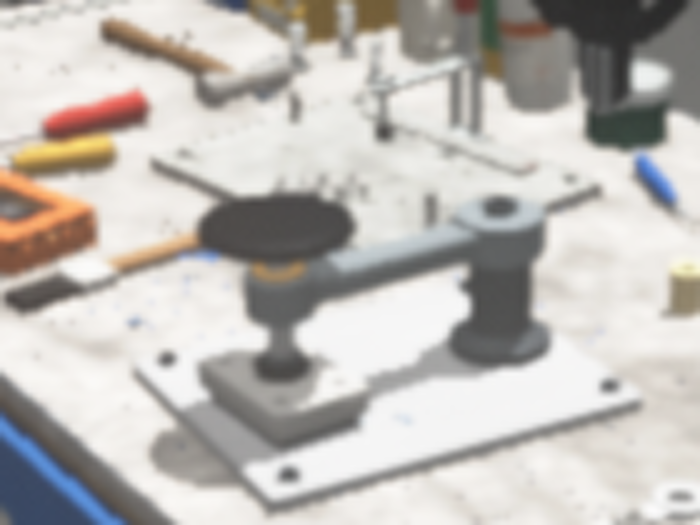

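The pad rests on the block at about (283,370), its corners where they were. The head top is at z 0.150, which is the block top (0.042) plus 0.108. The robot is clear, so I hand in.

Run:
```python
from workcell import manip
print(manip.hand_in())
```

```text
the job is handed in; nothing more can be done
None
```

The block is clamped, with the pad resting on its middle and the robot clear of everything. The job was handed in at about 13.5 s, and no verdict is reported.

- **Swing:** I pushed the head's rim in small steps with the closed fingers. The head ended at (0.4405, 0.0558) against the measured block middle of (0.440, 0.055).
- **Press:** The tool force peaked at 22.5 N and then held at 16 to 18 N. After about 4 N of stem friction, that is about 18 N at most on the pad and 12 to 14 N held.
- **Last checks:** The head top was at z 0.150 m in both views, which matches the block top (0.042 m) plus 108 mm. The block's corners were where they started, and I saw nothing else displaced. The spanner was partly hidden behind the robot in the last top view.

**Disagreements:**
- The fingertips met the head about 25 mm lower than the 19 mm fingertip offset implied, so I went by contact force and pictures.
- The fitted head position from the scene camera reads about 4 to 7 mm lower in y than from the top camera. It reads the block and hub lower in y too, by about 3 and 7 mm.
- There was a sideways force of up to 9.5 N on the tool while pressing. The final pictures show no movement from it.

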